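Take out the funnel and screw the filler cap back on a hydraulic tank

TASK

The hydraulic tank has just been topped up: lift the funnel out of its filler neck and stand it upright in the white measuring jug. Then close the neck with the filler cap (the wide low cap with a straight grip bar across its top): set it squarely on the neck, turn it back, anticlockwise, until its thread drops into the starts, then screw it forward, clockwise, until it is fully home, down on the neck's rim, and let go. Do not move the breather, the oil bottle or the spanner.

Things in the scene. Friction and masses are not known exactly. Their poses are not given: they have to be found in the camera images.
- neck_mouth (a point): Centre of the filler neck's round mouth, in the plane of its rim, 39.5 mm above the tank's top, 159.5 mm above the bench; axis vertical. Aluminium tube, 55 mm outside (tapered to 49 mm over its top 5 mm), bore 43 mm; outside, a three-start right-hand quick thread 68 mm in diameter, lead 30 mm. How the starts are turned differs each time and is not told. The cap has 1.5 mm of side play.
- neck_foot (a point): Foot of the neck, on its axis, at the tank's top. How the cap behaves: set on, its 3 lugs rest on the thread 8.5 to 17 mm above home; turned forward there, it only meets stop ribs. Turned back (120 degrees at most) the lugs drop into slots beside the thread starts, 7 to 8 mm above home; a rib stops it within 10 degrees more. Then forward: home after 80 to 95 degrees, tight by 120.
- tank_top (a point): Centre of the top of the fixed grey steel tank, 120 mm above the bench; x across its 200 mm, y along its 300 mm. In this frame the neck stands at (-30, -85) mm, the motor at (10, 72) mm and the elbow at (70, -105) mm.
- motor_top (a point): Top of the blue upright electric motor on the tank, 160 mm above the tank's top; an obstacle, round, radius 52 mm, with a foot of 58 mm radius and a terminal box reaching 75 mm from its axis on its +x side. Axes as tank_top.
- elbow (a point): Top of the steel pipe elbow on the tank, 44 mm above the tank's top; an obstacle, 20 mm thick, rising from the tank and running 60 mm off to +x. Axes as tank_top.
- cap_center (a point): Filler cap: aluminium, loose, 0.15 to 0.31 kg, upright, open side down: a ribbed round skirt 80 mm in diameter and 37 mm high, and across its flat top a grip bar 66 mm long, 14 mm thick, 22 mm high; 59.5 mm over all. The point is on its axis 30 mm above its lower edge; the bar's middle is 18 mm higher. x along the bar, z up. Fully home, the point is 1 mm below neck_mouth.
- funnel_center (a point): Steel funnel, loose, 0.1 to 0.2 kg, starting upright, spout in the neck, cone on the neck's rim: rim 122 mm in diameter, 120 mm high, spout 18 to 24 mm in diameter and 45 mm long, a cone over the next 55 mm, then an upright rim. The point is on its axis 60 mm above the spout's tip. z up, x towards its ear.
- funnel_ear (a point): Middle of the funnel's grip ear, an upright plate standing outwards from the rim: 10 mm thick (y), from 60 to 95 mm from the funnel's axis (x), 34 mm high, its top 17 mm above this point. The point is 79 mm from the axis and 113 mm above the spout's tip. Axes as funnel_center.
- jug_mouth (a point): Centre of the mouth of the white measuring jug, 100 mm above the bench: mouth 86 mm inside, 94 mm over its rim; upright, empty, loose, 0.35 kg, with a handle on its +x side out to 78 mm from its axis. z up. A funnel standing in it has its cone on the jug's rim, its point funnel_center then about 20 mm below this point.
- breather: Bystander: a steel tank breather, a round can 72 mm in diameter and 74 mm high, loose on the bench, upright. Origin at the centre of its underside.
- oil_bottle: Bystander: a green glass oil bottle, 68 mm in diameter, 170 mm high, loose, upright. Origin at the centre of its underside.
- spanner: Bystander: a steel spanner 190 mm long lying flat on the bench. Origin at its underside, near its middle; x along it.
There are look-alikes about, which are no part of the job. Leave any brown or orange look-alike of the part that bears jug_mouth alone.

How it is judged:
By the outcome, as a careful person would: the job done as asked, in the order asked, and still so for the second after the job is handed in, with the robot touching nothing.
It also fails if it takes over 72 s, if anything falls off the work surface, if the arm or the gripper's body presses on something with over 40 N, if the wrist force passes 120 N, or if a joint passes its speed limit or range.

ROBOT

A 7-joint arm with a two-finger parallel gripper is mounted at the origin on the work surface. World frame = base frame: x ahead of the robot, y to its left, z up, the work surface at z = 0. Lengths are in m, angles in rad, forces in N, time in s.
With the tool pointing down it reaches from about 0.35 to 0.9 m from the base axis. Payload 19.9 kg.
Tool frame: the origin (TCP) lies on the centre line of the jaws, within the pads' length; the fingertips stand 14 mm ahead of it and the grasp point (between the pads) lies 5 mm behind it; z points along the fingers, y is the line along which they close (so a half turn about z gives the same grasp; the last joint's range is limited). The gripper opens to 85 mm and grips with 20 to 120 N. Pads are 22 mm wide; open, the fingers measure 114 mm over their backs; the gripper's body (76 mm by 85 mm) begins 54 mm behind the grasp point. The pads swing forward as they close: fully open they stand 13 mm farther back than shut.
Start: joints at [1.29, 0.417, -0.01, 1.614, 0.005, 1.111, -0.053], TCP at [0.148, -0.607, 0.245] pointing down, gripper open.
Joint ranges: [-2.81, 2.81], [-0.39, 2.02], [-1.27, 1.25], [0.06, 2.57], [-1.19, 4.33], [0.19, 2], [-2.82, 2.82]. Speed limits (rad/s): [1.89, 1.89, 2.39, 2.39, 3.01, 3.01, 3.01].

INTERFACE

Orientations are given as a rotation vector (axis times angle).
In Python, from bench import r, telemetry, eyes gives the robot as it stands. Calls block until the motion is done:
- r.move_ptp(position, orientation): joint-space move of the TCP to a pose.
- r.move_linear(position, rotation=None, speed=0.15, f_stop=None): straight line of the TCP; rotation=None keeps the orientation; speed is the mean speed in m/s. With f_stop (N) it stops when the force on the tool has changed by that much, and returns True; else False.
- r.move_j(angles): joint-space move.
- r.open_gripper() and r.gripper_close(): open the fingers fully, or close them until they stop; the grip force is fixed at half the most.
- r.dwell(seconds).
- r.solve_ik(position, orientation): joint angles nearest the present ones, or None.
- telemetry.read_state(): the state.
- eyes.camera(name): name is "scene" or "top"; returns a dict with "frame" (384x512x3 uint8, red, green, blue), "intrinsics" (3x3 intrinsics, pixels), "origin" and "rotation" of the camera in the world. Camera axes: x right, y down, z forward; pixel columns grow to the right and rows downward; lengths in m; the calibration is good to about 2 mm. A picture is of the moment at which its call begins. There is no depth.
A pose or a line that the arm cannot do raises r.MotionError and nothing moves.
- r.hand_in(): hands the job in; it is judged then, once.
The state is a dict: "clock": time; "q": joint angles; "qvel": joint speeds; "effort": joint torques, N m; "position": TCP position; "eef_rot": TCP orientation; "ft_force": force on the tool from outside, world axes, zero at the start; "ft_torque": the same for the moment, N m; "finger_gap": opening from 0.0 (shut) to 1.0 (fully open); "grasp_force": force on a finger pad.
Only numpy, scipy, OpenCV 4.12 (cv2) and the standard library are available. Lean on these libraries where they do the work, as an engineer would, in place of code of your own. Each camera call takes 0.05 s, during which the arm holds its last target. There are 200 camera calls.

## Working session

There is one attempt and no reset: what is moved stays moved. The work goes in short steps, each a Python script; the robot and the scene stay as the last script left them, time stands still between calls to the robot, and variables do not carry over. Pictures are saved under pics/ and viewed, at most 10 in all, crops included, and the job is handed in when it is done.

```bash
ls; mkdir -p pics; python3 - <<'E'
from bench import r, telemetry, eyes
import cv2,numpy as np
for n in("scene","top"):
    c=eyes.camera(n); cv2.imwrite(f"pics/{n}0.png",cv2.resize(c["frame"][:,:,::-1],(800,600),interpolation=cv2.INTER_CUBIC))
    print(n,c["intrinsics"],c["origin"],c["rotation"])
s=telemetry.read_state(); print(s["clock"],s["position"],s["eef_rot"],s["finger_gap"])
E
```

```text
pics
scene [[490.50448984   0.         261.22857053]
 [  0.         490.50448984 196.66458411]
 [  0.           0.           1.        ]] [ 1.55413075 -0.11528557  0.89022286] [-1.68583563 -1.56644799  0.83455796]
top [[493.02596897   0.         252.33639668]
 [  0.         493.02596897 195.49683864]
 [  0.           0.           1.        ]] [ 0.40324684 -0.03871899  1.38213959] [-2.14643156  2.18128539 -0.10654909]
0.1 [ 0.14776901 -0.60698311  0.24473694] [-3.11815986e+00 -3.74118036e-01  2.98031067e-04] 0.9941919647329395
```

View pics/scene0.png

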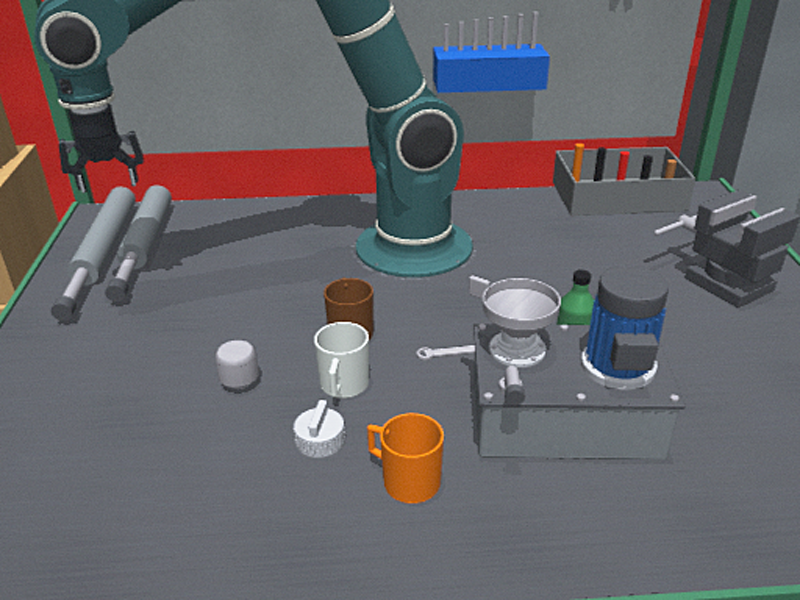

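View pics/top0.png

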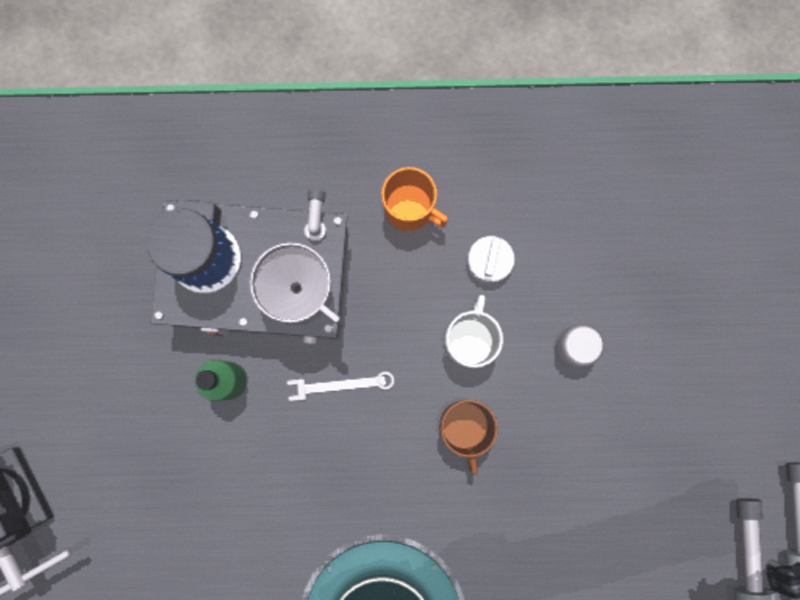

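The top picture shows the funnel at (290,284) with its ear at (330,314). Candidates:
- **Jug:** white (474,339), orange (410,198) or brown (469,430). I choose the white one.
- **Cap:** low ribbed disc with a bar (491,260), or the plain can at (581,346), which is the breather. I choose the one with the bar.

Next is a close crop to check these choices.

```bash
cat > h.py <<'E'
from bench import r, telemetry, eyes
import cv2,numpy as np
from scipy.spatial.transform import Rotation as R
def cam(n):
    c=eyes.camera(n); ro=np.array(c["rotation"]); 
    c["R"]=R.from_rotvec(ro).as_matrix() if ro.size==3 else ro
    c["o"]=np.array(c["origin"]); c["K"]=np.array(c["intrinsics"]); return c
def back(c,u,v,z):
    d=c["R"]@np.linalg.solve(c["K"],[u,v,1]); return c["o"]+d*(z-c["o"][2])/d[2]
def proj(c,p):
    q=c["K"]@(c["R"].T@(np.array(p)-c["o"])); return q[:2]/q[2]
def crop(c,x0,y0,w,h,s): return cv2.resize(c["frame"][y0:y0+h,x0:x0+w,::-1],(w*s,h*s),interpolation=cv2.INTER_CUBIC)
def down(yaw): # tool z down, tool y axis (closing line) at world angle yaw
    y=np.array([np.cos(yaw),np.sin(yaw),0]); z=np.array([0,0,-1.]); return R.from_matrix(np.c_[np.cross(y,z),y,z]).as_rotvec()
E
python3 - <<'E'
from h import *
c=cam("top")
a=crop(c,150,145,80,75,5); b=crop(c,275,145,80,100,5)
im=np.zeros((500,800,3),np.uint8); im[:375,:400]=a; im[:,400:]=b
cv2.imwrite("pics/crop1.png",im)
E
```

```text
(no output)
```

View pics/crop1.png

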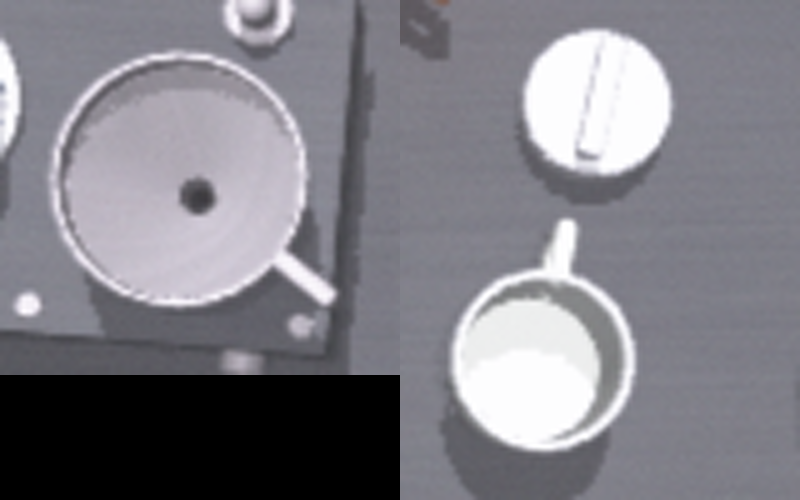

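The crop shows, in crop pixels:
- Funnel rim circle centred at (178,178), with the ear running from (280,255) to (331,298).
- White jug rim centred at (543,360), handle up.
- Ribbed cap centred at (597,104), with its bar running from (616,38) to (590,155).

The choices are confirmed.

```bash
python3 - <<'E'
from h import *
c=cam("top")
A=lambda x,y:(150+(x+.5)/5-.5,145+(y+.5)/5-.5); B=lambda x,y:(275+(x-400+.5)/5-.5,145+(y+.5)/5-.5)
f=back(c,*A(178,178),.2225); e1=back(c,*A(280,255),.2325); e2=back(c,*A(331,298),.2325)
print("funnel",f,"rim d",128*2/5/493*(1.382-.2225),"ear",e1,e2,np.linalg.norm((e1-f)[:2]),np.linalg.norm((e2-f)[:2]), np.degrees(np.arctan2(*(e2-f)[1::-1])))
j=back(c,*B(543,360),.1);k=back(c,*B(597.5,104),.037);b1=back(c,*B(616,38),.0595);b2=back(c,*B(590,155),.0595)
print("jug",j,"cap",k,"bar",b1,b2,(b1+b2)/2,np.linalg.norm(b1-b2),np.degrees(np.arctan2(*(b1-b2)[1::-1])))
# tank corner screws etc: neck prediction from motor foot?; scene cross-check
s=cam("scene")
for n,p in(("funnel rim",f),("jug",j),("cap",k)): print(n,proj(s,p)*1.5625)
ear=np.arctan2(*(e2-f)[1::-1])
for nm,p,yaws in(("ear",f+.081*np.r_[np.cos(ear),np.sin(ear),0],[ear+np.pi/2,ear-np.pi/2]),("cap",k,np.arctan2(*(b1-b2)[1::-1])+np.r_[np.pi/2,-np.pi/2]),("neck",f,np.radians(np.arange(-180,180,30))),("jug",j,np.radians(np.arange(-180,180,30)))):
  for y in yaws:
    q=r.solve_ik([p[0],p[1],.3],down(y)); print(nm,round(np.degrees(y)),None if q is None else np.round(q,2))
E
```

```text
funnel [0.5651711 0.1273642 0.2225   ] rim d 0.1204186612576065 ear [0.52650843 0.07806485 0.2325    ] [0.50586069 0.05427815 0.2325    ] 0.06265164456574651 0.094123840560565 -129.0598421676281
jug [ 0.48158555 -0.16220558  0.1       ] cap [ 0.62629962 -0.20206706  0.037     ] bar [ 0.65872562 -0.21043658  0.0595    ] [ 0.59470498 -0.19447309  0.0595    ] [ 0.6267153  -0.20245484  0.0595    ] 0.06598087487092799 -14.001144368011486
funnel rim [520.70517562 298.07089305]
jug [340.55214855 337.72241813]
cap [317.80938625 423.27306873]
ear -39 [ 0.6   0.28 -0.93  1.79  0.24  1.19 -1.08]
ear -219 [ 0.71  0.33 -1.08  1.78  0.31  1.21  2.  ]
cap 76 [ 0.73  0.52 -0.68  1.44  0.33  1.3   1.35]
cap -104 [ 0.45  0.45 -0.26  1.45  0.12  1.26 -1.64]
neck -180 [ 0.52  0.49 -1.08  1.64  0.45  1.29  2.5 ]
neck -150 [-1.07  0.47  1.09  1.69 -0.44  1.25 -2.5 ]
neck -120 [ 0.38  0.4  -0.85  1.64  0.32  1.24 -2.63]
neck -90 [ 0.44  0.43 -0.95  1.64  0.37  1.26 -2.15]
neck -60 [ 0.48  0.46 -1.02  1.64  0.41  1.27 -1.66]
neck -30 [ 0.51  0.48 -1.05  1.64  0.43  1.28 -1.15]
neck 0 [ 0.5   0.47 -1.05  1.6
[... 204 characters left out ...]
  1.64  0.45  1.29  1.45]
neck 150 [ 0.52  0.49 -1.08  1.64  0.45  1.29  1.98]
jug -180 [-0.65  0.27  1.09  1.86 -0.25  1.17 -2.62]
jug -150 [ 0.5   0.17 -0.27  1.83  0.05  1.16 -2.4 ]
jug -120 [ 0.55  0.17 -0.32  1.82  0.06  1.16 -1.88]
jug -90 [ 0.61  0.17 -0.39  1.82  0.07  1.16 -1.37]
jug -60 [ 0.66  0.18 -0.45  1.82  0.08  1.16 -0.86]
jug -30 [ 0.72  0.19 -0.52  1.82  0.1   1.16 -0.35]
jug 0 [ 0.78  0.2  -0.59  1.82  0.12  1.16  0.16]
jug 30 [ 0.82  0.2  -0.63  1.82  0.13  1.17  0.67]
jug 60 [ 0.86  0.21 -0.68  1.82  0.14  1.17  1.18]
jug 90 [ 0.91  0.22 -0.74  1.81  0.16  1.17  1.69]
jug 120 [ 1.17  0.31 -1.08  1.81  0.29  1.2   2.1 ]
jug 150 [ 1.17  0.31 -1.08  1.81  0.29  1.2   2.62]
```

```bash
cat >> h.py <<'E'
F=np.array([.5652,.1274]); EAR=np.radians(-129.06); J=np.array([.4816,-.1622]); CAP=np.array([.6265,-.2022]); BAR=np.radians(-14.)
u=lambda a:np.array([np.cos(a),np.sin(a)])
def st(*k):
    s=telemetry.read_state(); print(round(s["clock"],2),np.round(s["position"],4),"f",np.round(s["ft_force"],1),"t",np.round(s["ft_torque"],2),"gap",round(s["finger_gap"],3),"g",round(float(np.max(s["grasp_force"])),1),"q7",round(s["q"][6],2)); return s
E
python3 - <<'E'
from h import *
p=F+.081*u(EAR); o=down(EAR+np.pi/2)
r.move_ptp([*p,.31],o); st()
print(r.move_linear([*p,.2115],speed=.12,f_stop=8)); st()
r.gripper_close(); st()
r.move_linear([*p,.3],speed=.12); st()
c=cam("top"); a=crop(c,120,110,160,150,3)
s=cam("scene"); b=crop(s,280,110,120,150,3)
im=np.zeros((450,840,3),np.uint8); im[:,:480]=a; im[:,480:]=b; cv2.imwrite("pics/g1.png",im[:,:800])
E
```

```text
2.96 [0.5143 0.0637 0.3099] f [-0.5  0.2 -0.7] t [-0.   -0.02  0.  ] gap 1.0 g 0.0 q7 -1.07
False
3.92 [0.5145 0.0646 0.2121] f [ 0.6  0.4 -0. ] t [-0.06 -0.    0.01] gap 0.998 g 0.0 q7 -1.17
4.6 [0.5141 0.0647 0.2115] f [-1.1  1.5  1.6] t [0.36 0.27 0.12] gap 0.106 g 60.5 q7 -1.17
5.48 [0.5139 0.0643 0.2993] f [ 0.7  0.2 -1.9] t [-0.04  0.06 -0.01] gap 0.103 g 60.0 q7 -1.08
```

View pics/g1.png

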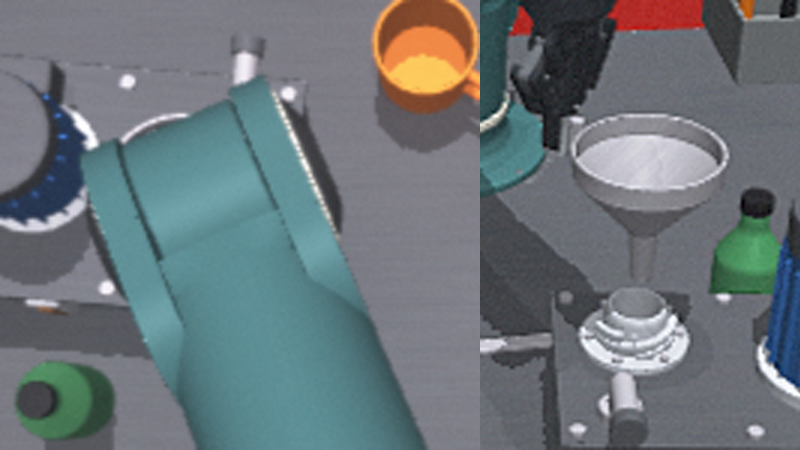

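The funnel hangs upright from its ear, and the neck is clear at crop (638,300). Next I place it in the jug.

```bash
python3 - <<'E'
from h import *
a=np.radians(-90); p=J+.081*u(a); o=down(a+np.pi/2)
r.move_ptp([*p,.3],o); st()
r.move_linear([*p,.145],speed=.12); st()
print(r.move_linear([*p,.12],speed=.03,f_stop=5)); s=st()
r.open_gripper(); st()
r.move_linear([*p,.27],speed=.15)
r.move_ptp([*CAP,.2],down(BAR-np.pi/2)); s=st(); print(np.round(s["q"],2))
c=cam("top"); a=crop(c,270,140,130,150,3); d=crop(c,160,140,70,80,6)
s=cam("scene"); b=crop(s,170,180,130,150,3)
im=np.zeros((600,800,3),np.uint8); im[:450,:390]=a; im[:450,390:780]=b; cv2.imwrite("pics/g2.png",im); cv2.imwrite("pics/neck.png",d)
E
```

```text
6.78 [ 0.482  -0.2421  0.3   ] f [-0.1  1.  -0.8] t [-0.07  0.03 -0.09] gap 0.111 g 60.0 q7 0.17
8.22 [ 0.4819 -0.2433  0.1456] f [ 0.2  0.  -1.5] t [-0.05 -0.03  0.01] gap 0.106 g 60.0 q7 0.03
True
8.77 [ 0.4811 -0.2429  0.1297] f [-0.8  1.2  3.4] t [0.6  0.3  0.13] gap 0.11 g 60.7 q7 0.01
9.49 [ 0.4813 -0.2432  0.1303] f [ 0.1 -0.1  0.2] t [-0.01 -0.01  0.04] gap 0.999 g 0.0 q7 0.01
12.3 [ 0.6263 -0.2024  0.2   ] f [ 0.   0.6 -0. ] t [-0.01  0.05 -0.02] gap 1.001 g 0.0 q7 -1.75
[ 0.58  0.56 -0.45  1.55  0.26  1.09 -1.75]
```

View pics/g2.png

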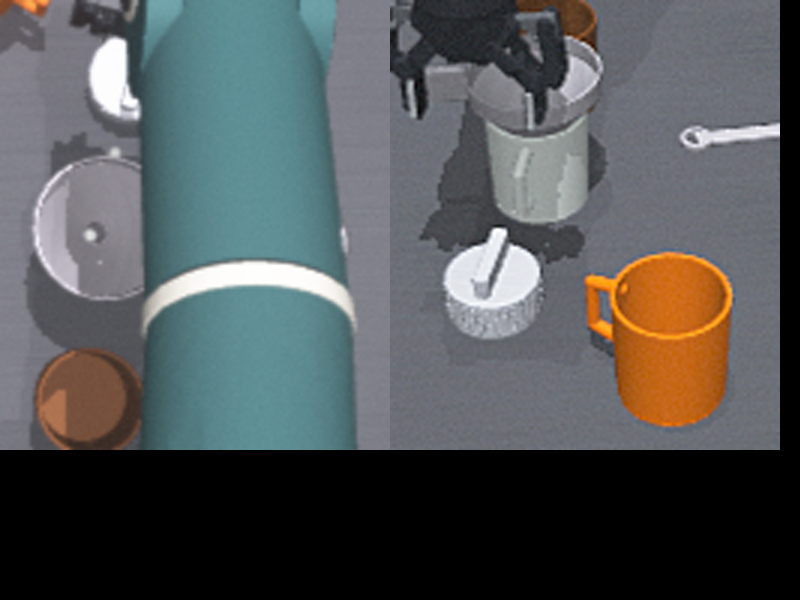

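View pics/neck.png

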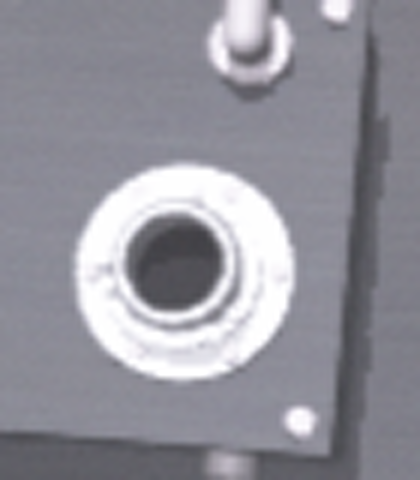

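The funnel is upright in the jug and the cap hasn't moved. In the neck crop the bore is centred at about (174.5,262.5) and the flange at (185,272.5).

```bash
python3 - <<'E'
from h import *
c=cam("top"); D=lambda x,y:(160+(x+.5)/6-.5,140+(y+.5)/6-.5)
m=back(c,*D(175,263),.1595); print("mouth",m,"flange",back(c,*D(185,272.5),.122))
o=down(BAR-np.pi/2)
print(r.move_linear([*CAP,.0535],o,speed=.1,f_stop=8)); st()
r.gripper_close(); st()
r.move_linear([*CAP,.27],speed=.15); st()
for y in range(-140,200,20):
  q=r.solve_ik([m[0],m[1],.19],down(np.radians(y))); print(y,None if q is None else np.round(q,2))
s=cam("scene"); cv2.imwrite("pics/g3.png",crop(s,150,110,160,150,4))
E
```

```text
mouth [0.56569567 0.1275045  0.1595    ] flange [0.5664896  0.12830989 0.122     ]
False
14.07 [ 0.6268 -0.2023  0.0541] f [-0.2  0.3  0.3] t [ 0.03 -0.04 -0.04] gap 0.999 g 0.0 q7 -1.81
14.72 [ 0.6267 -0.2021  0.0537] f [-0.4  0.3  3.7] t [0.15 0.05 0.01] gap 0.144 g 59.2 q7 -1.81
16.32 [ 0.6262 -0.2021  0.2691] f [-0.5  1.1 -3.2] t [-0.04  0.05 -0.04] gap 0.146 g 58.5 q7 -1.72
-140 [-0.27  0.4  -0.01  1.78  0.    0.96 -2.72]
-120 [ 0.14  0.45 -0.53  1.77  0.26  1.   -2.59]
-100 [ 0.18  0.46 -0.59  1.77  0.29  1.01 -2.26]
-80 [ 0.23  0.47 -0.65  1.77  0.33  1.02 -1.94]
-60 [ 0.27  0.49 -0.71  1.76  0.36  1.03 -1.62]
-40 [ 0.31  0.51 -0.77  1.76  0.4   1.04 -1.3 ]
-20 [ 0.35  0.53 -0.83  1.76  0.44  1.05 -0.98]
0 [ 0.39  0.55 -0.89  1.76  0.48  1.07 -0.67]
20 [ 0.43  0.57 -0.95  1.76  0.52  1.08 -0.35]
40 [ 0.47  0.6  -1.01  1.76  0.57  1.11 -0.04]
60 [ 0.51  0.64 -1.09  1.76  0.62  1.13  0.27]
80 [ 0.51  0.64 -1.08  1.76  0.62  1.13  0.62]
100 [ 0.51  0.64 -1.08  1.76  0.62  1.13  0.97]
120 [ 0.51  0.64 -1.08  1.76  0.62  1.13  1.32]
140 [ 0.51  0.64 -1.08  1.76  0.62  1.13  1.67]
160 [ 0.51  0.64 -1.08  1.76  0.62  1.13  2.02]
180 [ 0.51  0.64 -1.08  1.76  0.62  1.13  2.37]
```

View pics/g3.png

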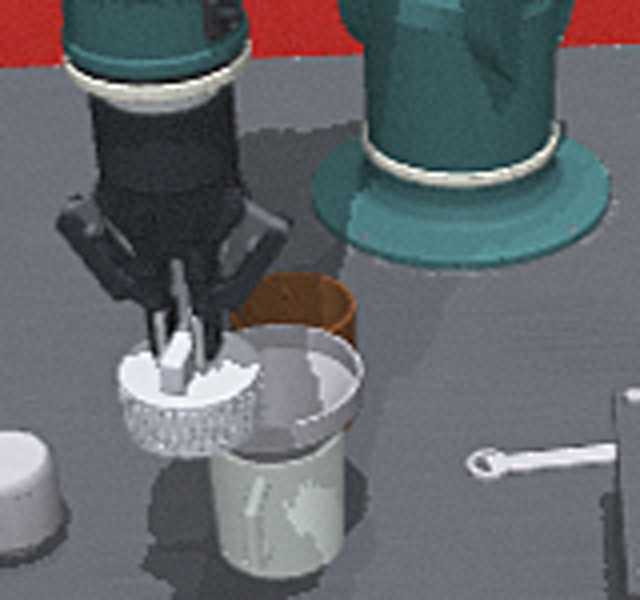

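The cap is gripped squarely across the bar and held level. Now I carry it to the neck, touch down and test one turn step.

```bash
cat >> h.py <<'E'
M=np.array([.5658,.1276])
E
python3 - <<'E'
from h import *
a=np.radians(25)
r.move_ptp([*M,.27],down(a)); st()
r.move_linear([*M,.212],speed=.12); st()
print(r.move_linear([*M,.183],speed=.03,f_stop=8)); s=st(); z=s["position"][2]
r.dwell(.1); st()
r.move_linear([*M,z],down(a+np.radians(5)),speed=.05); st()
r.move_linear([*M,z],down(a+np.radians(10)),speed=.05); st()
E
```

```text
17.78 [0.5662 0.1267 0.2698] f [ 0.3 -0.2 -2.6] t [-0.05  0.01  0.02] gap 0.155 g 58.5 q7 -0.2
18.42 [0.566  0.1278 0.2125] f [ 0.2  0.9 -1.4] t [ 0.02 -0.05  0.  ] gap 0.143 g 58.5 q7 -0.25
True
19.03 [0.5659 0.1277 0.1956] f [-2.  -1.6 11.9] t [-0.44  0.76 -0.02] gap 0.152 g 60.6 q7 -0.26
19.13 [0.5659 0.1277 0.1957] f [-2.6 -1.2 10.6] t [-0.35  0.72  0.04] gap 0.149 g 60.5 q7 -0.26
19.38 [0.5662 0.1279 0.1961] f [-1.7 -1.2 11.6] t [-0.29  0.65  0.12] gap 0.152 g 60.5 q7 -0.18
19.63 [0.5664 0.1282 0.1965] f [-1.9 -0.7 14.7] t [-0.18  0.72  0.12] gap 0.155 g 61.0 q7 -0.11
```

```bash
python3 - <<'E'
from h import *
y=35; z=.1960
while y<160:
    y+=4; r.move_linear([*M,z],down(np.radians(y)),speed=.05); s=telemetry.read_state(); f=s["ft_force"][2]; t=s["ft_torque"]
    print(y,"zc %.4f z %.4f"%(z,s["position"][2]),"fz %.1f"%f,np.round(s["ft_force"][:2],1),np.round(t,2))
    if abs(t[2])>.8 or f<0: break
    z+=np.clip(.0001*(f-9),-.0012,.0012)
st()
E
```

```text
39 zc 0.1960 z 0.1968 fz 13.8 [-1.3 -0.1] [-0.02  0.66  0.16]
43 zc 0.1965 z 0.1972 fz 13.3 [-1.1 -1.2] [-0.36  0.31  0.18]
47 zc 0.1969 z 0.1975 fz 12.6 [-1.5 -0.9] [-0.29  0.63  0.08]
51 zc 0.1973 z 0.1979 fz 11.9 [-2.6 -1. ] [-0.33  0.67  0.06]
55 zc 0.1976 z 0.1980 fz 8.7 [ 0.7 -1.8] [-0.42 -0.17  0.13]
59 zc 0.1975 z 0.1978 fz 8.5 [-1.1 -1.3] [0.16 0.19 0.05]
63 zc 0.1975 z 0.1968 fz -3.7 [-4.5  1.8] [0.23 0.96 0.16]
21.38 [0.5651 0.1276 0.1968] f [-4.5  1.8 -3.7] t [0.23 0.96 0.16] gap 0.15 g 58.8 q7 0.32
```

```bash
python3 - <<'E'
from h import *
print(r.move_linear([*M,.1855],down(np.radians(63)),speed=.03,f_stop=12)); s=st()
if s["position"][2]>.192:
    z=s["position"][2]
    r.move_linear([*M,z],down(np.radians(67)),speed=.05); st()
    print(r.move_linear([*M,.1855],speed=.03,f_stop=10)); st()
E
```

```text
True
21.73 [0.5663 0.1277 0.1888] f [-1.5 -0.9  9.6] t [-0.34  0.5   0.04] gap 0.147 g 60.6 q7 0.31
```

It has dropped 7 to 9 mm into the slots. Now I screw it forward, following the lead with a force trim.

```bash
python3 - <<'E'
from h import *
y=63; z=.1887
while y>63-116:
    y-=4; z-=.00033
    r.move_linear([*M,z],down(np.radians(y)),speed=.05); s=telemetry.read_state(); f=s["ft_force"][2]; t=s["ft_torque"]
    print(63-y,"zc %.4f z %.4f"%(z,s["position"][2]),"fz %.1f"%f,np.round(s["ft_force"][:2],1),np.round(t,2),round(s["finger_gap"],3))
    if abs(t[2])>1.0 or abs(f)>45: break
    z+=np.clip(.0001*(f-6),-.0008,.0008)
st()
E
```

```text
4 zc 0.1884 z 0.1886 fz 7.7 [-2.5  0.4] [ 0.06  0.81 -0.19] 0.149
8 zc 0.1882 z 0.1884 fz 5.9 [-0.7  1.9] [ 0.43  0.17 -0.09] 0.148
12 zc 0.1879 z 0.1880 fz 6.2 [-0.5  1.6] [ 0.36  0.18 -0.13] 0.149
16 zc 0.1876 z 0.1877 fz 5.7 [-0.7  1.7] [ 0.28  0.26 -0.14] 0.151
20 zc 0.1872 z 0.1873 fz 5.7 [-1.4  1.9] [ 0.34  0.38 -0.14] 0.147
24 zc 0.1868 z 0.1870 fz 5.1 [-0.4  1.3] [ 0.29  0.16 -0.13] 0.148
28 zc 0.1864 z 0.1866 fz 6.8 [-1.2  1.3] [ 0.25  0.25 -0.18] 0.15
32 zc 0.1862 z 0.1864 fz 5.8 [0.1 1.6] [ 0.3   0.3  -0.18] 0.153
36 zc 0.1858 z 0.1860 fz 6.4 [-0.8  1.1] [ 0.22  0.44 -0.16] 0.146
40 zc 0.1855 z 0.1856 fz 6.8 [-1.5  0.8] [ 0.23  0.33 -0.11] 0.147
44 zc 0.1853 z 0.1854 fz 4.1 [-0.9  1.1] [ 0.33  0.21 -0.12] 0.151
48 zc 0.1848 z 0.1850 fz 6.0 [-0.5  1. ] [ 0.17  0.13 -0.15] 0.149
52 zc 0.1844 z 0.1847 fz 7.3 [-0.4  1.2] [ 0.32  0.14 -0.14] 0.148
56 zc 0.1842 z 0.1843 fz 5.2 [-1.  1.] [ 0.19  0.08 -0.2 ] 0.146
60 zc 0.1838 z 0.1840 fz 5.6 [-0.  -0.4] [ 0.12  0.   -0.17] 0.152
64 zc 0.1835 z 0.1836 fz 5.9 [0.5 0.5] [ 0.18  0.19 -0.14] 0.152
68 zc 0.1831 z 0.1833 fz 7.2 [-1.   0
[... 227 characters left out ...]

84 zc 0.1819 z 0.1821 fz 6.9 [ 0.5 -0.2] [-0.01  0.15 -0.13] 0.15
88 zc 0.1817 z 0.1820 fz 7.1 [ 0.4 -0.6] [-0.04  0.05 -0.16] 0.151
92 zc 0.1815 z 0.1819 fz 9.3 [-0.3 -0.4] [-0.11  0.03 -0.17] 0.145
96 zc 0.1815 z 0.1819 fz 9.5 [-0.1 -0. ] [-0.08 -0.04 -0.13] 0.151
100 zc 0.1815 z 0.1819 fz 8.1 [0.7 0.5] [ 0.07 -0.02 -0.1 ] 0.148
104 zc 0.1814 z 0.1819 fz 10.9 [ 0.  -0.6] [ 0.03  0.   -0.13] 0.142
108 zc 0.1815 z 0.1819 fz 8.8 [0.3 0.6] [ 0.06  0.   -0.15] 0.153
112 zc 0.1815 z 0.1819 fz 9.3 [ 0.6 -0.4] [-0.01 -0.03 -0.17] 0.147
116 zc 0.1815 z 0.1819 fz 9.0 [-0.7 -0.3] [-0.05  0.19 -0.17] 0.146
28.98 [0.5662 0.1277 0.1819] f [-0.7 -0.3  9. ] t [-0.05  0.19 -0.17] gap 0.146 g 60.5 q7 -1.48
```

Height levelled off at 0.1819, which matches home (0.1822). I'll turn a little more to feel it tight, then let go and look.

```bash
python3 - <<'E'
from h import *
y=63-116
while y>63-128:
    y-=3; r.move_linear([*M,.1815],down(np.radians(y)),speed=.05); s=telemetry.read_state(); t=s["ft_torque"]
    print(63-y,"%.4f"%s["position"][2],np.round(s["ft_force"],1),np.round(t,2))
    if abs(t[2])>.6: break
r.open_gripper(); st()
r.move_linear([*M,.30],speed=.12)
r.move_ptp([.38,-.02,.42],down(np.radians(-40))); st()
s=cam("scene"); c=cam("top")
im=np.zeros((600,800,3),np.uint8); im[:,:400]=crop(s,290,150,100,150,4); im[:,400:]=crop(c,160,135,100,150,4)
cv2.imwrite("pics/g4.png",im); cv2.imwrite("pics/g5.png",cv2.resize(s["frame"][:,:,::-1],(800,600)))
E
```

```text
119 0.1818 [-1.3  0.6  8.1] [ 0.01  0.37 -0.  ]
122 0.1818 [-0.1  0.4  8.8] [-0.02  0.29  0.01]
125 0.1817 [-2.6  0.2  9.2] [ 0.18  0.69 -0.04]
128 0.1817 [-2.7 -0.   9.1] [-0.03  0.61  1.12]
30.68 [0.5658 0.1276 0.1815] f [ 0.   0.2 -0.8] t [ 0.02 -0.02 -0.03] gap 0.998 g 0.0 q7 -1.66
32.85 [ 0.3804 -0.0199  0.4196] f [0.6 0.7 0.8] t [ 0.01 -0.04 -0.03] gap 1.001 g 0.0 q7 -0.58
```

View pics/g4.png

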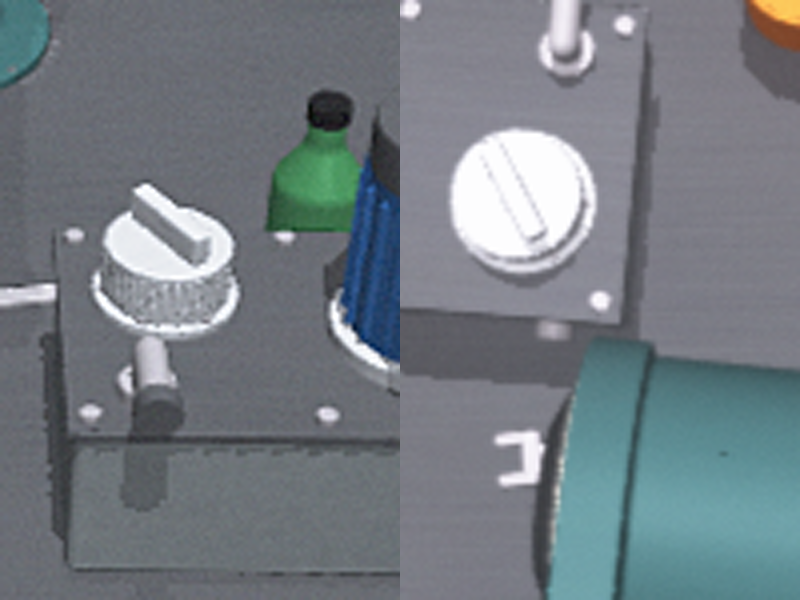

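View pics/g5.png

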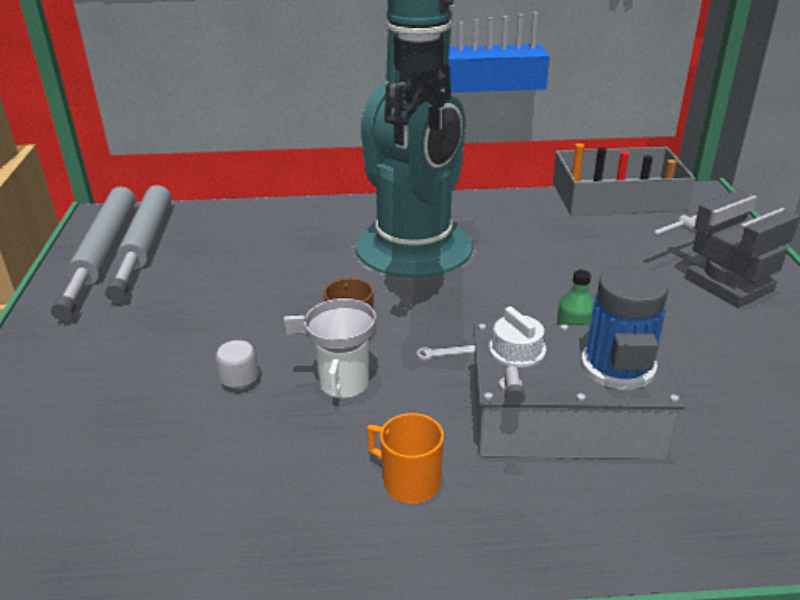

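The cap sits level and low on the neck at scene (518,338), tight at 1.1 N m. The funnel stands in the white jug at (342,330), and the bystanders are where they were.

```bash
python3 -c "
from bench import r
print(r.hand_in())"
```

```text
the job is handed in; nothing more can be done
None
```

The job is handed in, but no verdict came back: the funnel stands upright in the white jug, the filler cap is screwed fully home on the neck and released, the breather, oil bottle and spanner look unmoved, and the clock stood at about 33 s of the 72 allowed.

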